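# Set the graver impulse unit to its third click and start it

## Robot

A 7-joint arm with a two-finger parallel gripper is mounted at the origin on the work surface. World frame = base frame: x ahead of the robot, y to its left, z up, the work surface at z = 0. Lengths are in m, angles in rad, forces in N, time in s.
With the tool pointing down it reaches from about 0.425 to 0.95 m from the base axis. Payload 16.7 kg.
Tool frame: the origin (TCP) lies on the centre line of the jaws, within the pads' length; the fingertips stand 17 mm ahead of it and the grasp point (between the pads) lies 2 mm behind it; z points along the fingers, y is the line along which they close (so a half turn about z gives the same grasp; the last joint's range is limited). The gripper opens to 94 mm and grips with 3 to 60 N. Pads are 16 mm wide; open, the fingers measure 119 mm over their backs; the gripper's body (75 mm by 177 mm) begins 78 mm behind the grasp point.
Start: joints at [1.171, 0.426, 0.074, 1.606, -0.034, 1.111, -0.067], TCP at [0.167, -0.654, 0.222] pointing down, gripper open.
Joint ranges: [-2.85, 2.85], [-0.5, 2.14], [-1.23, 1.37], [0.21, 2.46], [-1.02, 4.16], [0.16, 2.05], [-2.73, 2.73]. Speed limits (rad/s): [1.89, 1.89, 2.39, 2.39, 3.01, 3.01, 3.01].

## Interface

Orientations are given as a rotation vector (axis times angle).
In Python, from bench import robot gives the robot as it stands. The module is installed in compiled form; this text tells all that it offers.
- The arm moves only by the tool send_rows, never from a script. Its argument "commands" is a list of rows, each an object with "translation": the shift along the tool's x, y, z scaled (see below), a list of three; "rotation": the turn, a rotation vector about the tool's x, y, z scaled (see below), a list of three; "jaw": the closure, from 0 (fully open) to 1 (shut). A call has 1 to 8 rows; each row shifts and turns the commanded pose from where the row before left it, along the tool's axes as they then stand; what a row does not reach is not made up. The controller multiplies each number of a shift by 2.5 cm and each number of a turn by 90 degrees. A row lasts 1/8 s, in which the tool goes at most 62.5 mm and 10.7 degrees, less where a joint would pass 70% of its speed; a pose out of reach is approached as far as the arm can. A call with a number of a shift or a turn outside -1 to 1 is refused whole. A call with a gripper value outside its range is refused whole. The fingers move at their own pace and stop on an object; the grip force is fixed at half the most. Time passes only in rows, so rows that do not move let the fingers close. It gives the time, the measured TCP pose, the force, the opening and the grip force at its end, in the units of the state.
- robot.get_state(): the state, without advancing time (a new reading comes with each control period).
- robot.grab_frame(name): name is "scene" or "top" or "wrist"; returns the picture (384x512x3 uint8, blue, green, red); there is no depth.
- robot.calibration(name): a dict with "fx", "fy", "cx", "cy" (pixels), "extrinsics" (4x4, takes a point from world to camera coordinates). Camera axes: x right, y down, z forward; pixel columns grow to the right and rows downward; lengths in m; the calibration is good to about 2 mm. A picture is of the moment at which its call begins: read the wrist's pose just before it. calibration takes no time and is no camera call; for the wrist camera it gives the pose at the moment of the call.
- robot.hand_in(): hands the job in; it is judged then, once.
The state is a dict: "clock": time; "joint_positions": joint angles; "joint_vel": joint speeds; "tau": joint torques, N m; "eef_pos": TCP position; "eef_rot": TCP orientation; "wrist_force": force on the tool from outside, world axes, zero at the start; "ft_torque": the same for the moment, N m; "finger_gap": finger opening in m; "finger_force": force on a finger pad.
Only numpy, scipy, OpenCV 4.12 (cv2) and the standard library are available. Lean on these libraries where they do the work, as an engineer would, in place of code of your own. Each camera call takes 0.05 s, during which the arm holds its last target. There are 200 camera calls.

## Task

With a fingertip, push the red T-bar lever on the blue engraving unit out of its parking stretch and along its slot, counting the clicks, and leave it resting in the third detent: do not run past it, and do not pinch the bar between the fingers. Then push the green start button right down and let it come up again, with the bar still in the third detent. Leave the ink jar, ball vise, ink knife and plate block where they are.

Things in the scene. Friction and masses are not known exactly. Their poses are not given: they have to be found in the camera images.
- unit: Blue box of the engraving impulse unit, fixed to the bench, 160 mm (its x) by 270 mm (its y) by 60 mm high; origin at the centre of its underside, on the bench. The lever slides along the unit's +y. The slot runs along the middle (x = 0) of its flat deck.
- deck (a point): Centre of the unit's top deck, 60 mm above the bench; axes as the unit's. Five pairs of thin black ticks on the silver plate, beside the ends of the bar, mark where the middle of the bar stands in each detent.
- bar_top (a point): Middle of the top of the red T-bar with black rubber sides, 28 mm above the deck. The bar lies across the slot: 100 mm long (along the unit's x), 16 mm thick over its sides (along the unit's y), from 8 to 28 mm above the deck on a thin stem. It moves with the lever; axes as the unit's.
- lever (a joint): Travel of the lever along the unit's +y, m: 0 at the parked end, 0.108 at the far end; its bar's middle is at unit y = -0.070 + value. Parking stretch (it starts there): 0 to about 0.024, free-running. Then five detents at 0.040, 0.056, 0.072 (the third), 0.088 and 0.104. The crest to cross into each lies 8 mm before it; past it the lever snaps forward by itself into the detent and stays.
- near_face: Black rubber side of the bar that faces the parked end (unit -y), the side to push on: 96 mm by 16 mm high, its outer face 8 mm from the bar's middle. The origin is at deck level under the bar's middle. Free running takes under 1 N; the push into each detent rises to about 5 N and falls away at its crest.
- far_face: Black rubber side of the bar that faces the start button (unit +y), likewise. The origin is at deck level under the bar's middle.
- start_top (a point): Centre of the top of the green start button, 28 mm across, in a black collar 44 mm across and 12 mm high on the deck, at unit x = 0, y = +0.098; its top is 22 mm above the deck and z is up.
- start (a joint): Start button travel, m: 0 up, 0.006 right down, sprung; right down takes about 5 N.
- ink_jar_mid (a point): Middle of a black ink jar with a white cap, 56 mm across, 75 mm tall, standing loose on the bench beyond the unit (its +x side).
- ball_vise_mid (a point): Middle of a dark steel engraver's ball vise, 72 mm across, 62 mm tall, standing loose beyond the unit (its +x side).
- ink_knife_grip (a point): Grip of a loose ink knife, 180 mm long with a wooden handle, lying on the bench on the unit's +y side.
- plate_block_mid (a point): Middle of a loose wooden block, 100 by 70 by 28 mm, with a copper plate 3 mm thick on it, lying on the unit's -y side.

How it is judged:
On the way, in this order (a step that is already met when the one before it is completed fails the run):
1. the lever rests in the third detent (value of joint lever between 0.068 and 0.076 m and velocity of joint lever between -0.01 and 0.01 m/s), for 0.3 s.
2. the start button is pushed right down (value of joint start above 0.005 m), for 0.05 s.
At the end, for the whole second after the job is handed in: The lever rests within 4 mm of its third detent (joint 0.068 to 0.076), the start button is up again (under 1.5 mm), and each bystander is within 20 mm of where it began (value of joint lever between 0.068 and 0.076 m and value of joint start below 0.0015 m and not (distance of any of ink_jar_mid, ball_vise_mid, ink_knife_grip, plate_block_mid from where it was at the start of the episode above 0.02 m)); the robot touches nothing.
It fails at once if the lever is run past the third detent (beyond 0.081) (value of joint lever above 0.081 m).
It fails at once if the start button is pressed (over 3 mm) while the lever is not in the third detent (value of joint start above 0.003 m and not (value of joint lever between 0.068 and 0.076 m)).
It fails at once if the bar is pinched: the fingers press on both of its sides at once (over 1 N each) (contact force between the fingers and near_face above 1 N and contact force between the fingers and far_face above 1 N).
It fails at once if a bystander is moved or lifted by more than 20 mm (distance of any of ink_jar_mid, ball_vise_mid, ink_knife_grip, plate_block_mid from where it was at the start of the episode above 0.02 m).
It also fails if it takes over 64 s, if anything falls off the work surface, if the arm or the gripper's body presses on something with over 40 N, if the wrist force passes 120 N, or if a joint passes its speed limit or range.

## Working session

There is one attempt and no reset: what is moved stays moved. The work goes in short steps, Python scripts to look and compute and a tool call to move; the robot and the scene stay as the last step left them, time stands still between calls to the robot, and variables do not carry over. Pictures are saved under pics/ and viewed, at most 10 in all, crops included, and the job is handed in when it is done.

Besides the shell and the picture viewer there is one more tool, called by a JSON object that holds its "method" and its "body". send_rows: Moves the arm, as the interface text tells. Shifts and turns lie within -1 to 1; 1 stands for 2.5 cm of shift or 90 degrees of turn. Its arguments: {"type":"object","properties":{"commands":{"type":"array","items":{"type":"object","properties":{"translation":{"type":"array","items":{"type":"number","minimum":-1,"maximum":1}},"rotation":{"type":"array","items":{"type":"number","minimum":-1,"maximum":1}},"jaw":{"type":"number"}}}}},"required":["commands"]}

```bash
mkdir -p pics; python3 - <<'E'
from bench import robot
import cv2,numpy as np
for n in("scene","top"):
    cv2.imwrite(f"pics/{n}0.png",robot.grab_frame(n))
    c=robot.calibration(n);print(n,c["fx"],c["cx"],c["cy"],np.round(c["extrinsics"],3).tolist())
s=robot.get_state();print(s)
E
```

```text
scene 425.5078229187615 252.47916005544178 191.2523871359893 [[-0.427, 0.904, 0.001, 0.192], [0.752, 0.355, -0.556, -0.438], [-0.503, -0.236, -0.831, 1.42], [0.0, 0.0, 0.0, 1.0]]
top 346.7532075427556 259.8743350874872 197.5978369335123 [[0.022, -1.0, -0.011, 0.043], [-0.989, -0.02, -0.144, 0.64], [0.144, 0.014, -0.989, 0.94], [0.0, 0.0, 0.0, 1.0]]
{'clock': 0.1, 'joint_positions': array([ 1.17049186,  0.4266562 ,  0.07384488,  1.60647575, -0.03410566,
        1.11078477, -0.06709431]), 'joint_vel': array([ 1.80400948e-03, -1.41333021e-03, -8.15342939e-05, -7.37466097e-04,
        4.11994060e-04, -1.45245043e-03,  3.66493678e-04]), 'tau': array([ 9.23332380e-03, -9.37467313e+01,  3.67829897e+00, -4.55039763e+01,
       -4.83704510e-02,  1.67970371e-02,  3.38675852e-05]), 'eef_pos': array([ 0.16742558, -0.65356017,  0.2218839 ]), 'eef_rot': array([-3.11588824e+00, -3.92770458e-01,  3.09438264e-04]), 'wrist_force': array([0.78413542, 0.07492885, 0.18720047]), 'ft_torque': array([ 0.03938563, -0.01516459,  0.00503011]), 'finger_force': 0.0, 'finger_gap': 0.09447115033296141}
```

View pics/scene0.png

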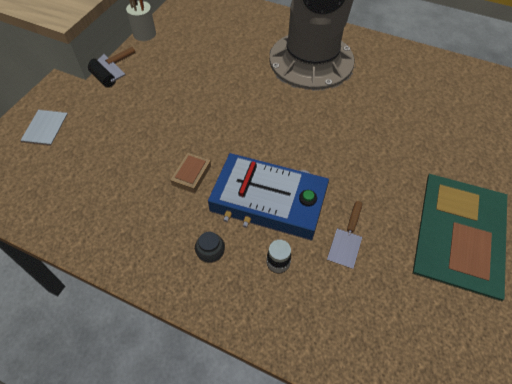

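View pics/top0.png

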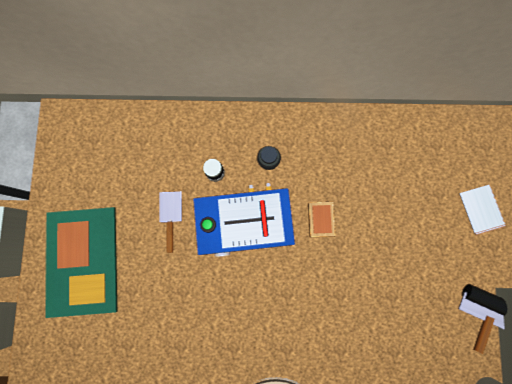

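The scene view shows the blue unit at about (269,195), with the red bar at (248,179) and the green button at (308,197). In the top view the button is at (207,225) and the bar at (264,219). I'll enlarge both.

```bash
python3 - <<'E'
import cv2,numpy as np
a=cv2.imread("pics/top0.png")[180:265,185:305];b=cv2.imread("pics/scene0.png")[145:245,200:340]
a=cv2.resize(a,None,fx=5.6,fy=5.6,interpolation=2)[:,:];b=cv2.resize(b,None,fx=5,fy=5,interpolation=2)
cv2.imwrite("pics/a.png",a);cv2.imwrite("pics/b.png",b)
E
```

```text
(no output)
```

View pics/a.png

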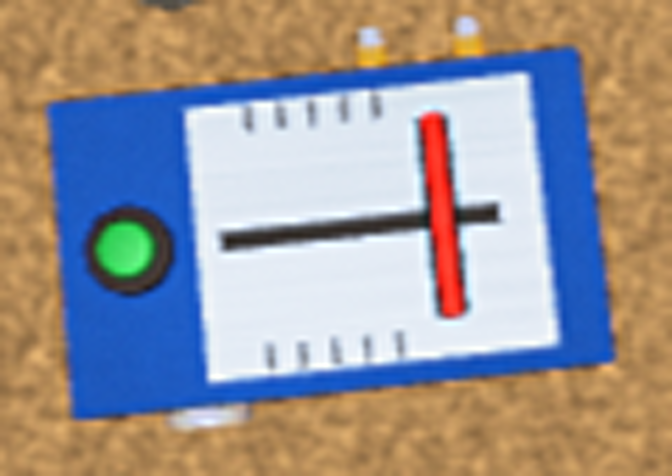

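View pics/b.png

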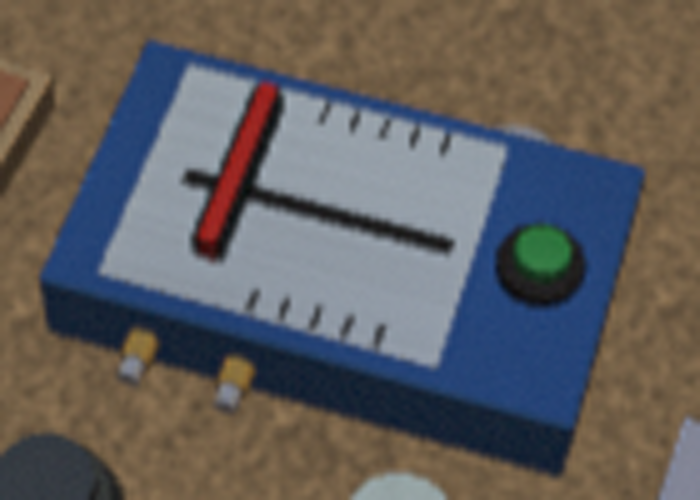

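Deck corners in the top crop are at (48,103), (577,47), (614,360) and (73,418). The button top is at (125,248), and the bar top's ends are at (432,115) and (454,314). In the scene crop the deck corners are at (150,42), (643,170), (572,432) and (43,283). The button top is at (544,250), and the bar ends are at (268,86) and (208,246).

```bash
cat > h.py <<'E'
import numpy as np,cv2
from bench import robot
def P(n):
    c=robot.calibration(n);K=np.array([[c["fx"],0,c["cx"]],[0,c["fy"],c["cy"]],[0,0,1]])
    return K@np.array(c["extrinsics"])[:3]
def tri(Pa,Pb,a,b):
    X=cv2.triangulatePoints(Pa,Pb,np.float64(a).T,np.float64(b).T);return (X[:3]/X[3]).T
def onplane(P,uv,z):
    H=np.c_[P[:,:2],P[:,2]*z+P[:,3]];q=np.linalg.solve(H,np.c_[np.atleast_2d(uv),np.ones(len(np.atleast_2d(uv)))].T);return (q[:2]/q[2]).T
E
python3 - <<'E'
from h import *
np.set_printoptions(precision=4,suppress=True)
t=np.array([(48,103),(577,47),(614,360),(73,418),(125,248),(432,115),(454,314)],float)
s=np.array([(572,432),(43,283),(150,42),(643,170),(544,250),(208,246),(268,86)],float)
t=(t+.5)/5.6-.5+[185,180]; s=(s+.5)/5-.5+[200,145]
T,S=P("top"),P("scene")
X=tri(T,S,t,s);print(X)
U=np.array([(.08,.135),(.08,-.135),(-.08,-.135),(-.08,.135)])
z=np.array([.06]*4+[.082]+[.088]*2)
for n,Pm,uv in(("t",T,t),("s",S,s)):
    w=np.array([onplane(Pm,uv[i],z[i])[0] for i in range(7)]);print(n,w.tolist())
m=X[:4,:2];c=m.mean(0);A=(m-c);th=np.arctan2((U[:,0]*A[:,1]-U[:,1]*A[:,0]).sum(),(U*A).sum())
R=np.array([[np.cos(th),-np.sin(th)],[np.sin(th),np.cos(th)]])
print("c",c,"th deg",np.degrees(th),"unit coords",(X[:,:2]-c)@R)
print(R)
E
```

```text
[[ 0.6328  0.2446  0.056 ]
 [ 0.6661 -0.0202  0.0557]
 [ 0.51   -0.0403  0.0575]
 [ 0.4766  0.2241  0.057 ]
 [ 0.5589  0.199   0.0799]
 [ 0.6267  0.0516  0.0811]
 [ 0.5301  0.0385  0.0865]]
t [[0.6323678743601002, 0.24337320928486303], [0.6661125993025053, -0.02162150730145581], [0.5105503931666447, -0.04132544860052267], [0.47668804709693524, 0.2233879867494385], [0.5590191436873826, 0.19785914869274324], [0.6262807984247606, 0.05029650551881044], [0.530346943996348, 0.0377708617319689]]
s [[0.6348677818596418, 0.24513805187468826], [0.667882931017703, -0.017330012338617633], [0.5114284232358469, -0.03838402167153374], [0.4787112305512388, 0.22452713136427216], [0.559969551763741, 0.1997174871131051], [0.6304151994785463, 0.05456727469564924], [0.5309346291315544, 0.039443446075061485]]
c [0.5714 0.1021] th deg 7.242240558943772 unit coords [[ 0.0789  0.1336]
 [ 0.0785 -0.1332]
 [-0.0788 -0.1335]
 [-0.0786  0.133 ]
 [-0.0002  0.0977]
 [ 0.0485 -0.057 ]
 [-0.0489 -0.0579]]
[[ 0.992  -0.1261]
 [ 0.1261  0.992 ]]
```

The unit's centre is at (0.571, 0.102), yaw 7.24°. The deck height comes out at 0.057, the button at unit y 0.0977 and the lever at about 0.0125, all consistent with the text. I'll turn the tool to match the unit (tool x = unit x, tool y = −unit y), close the jaws and travel high to unit (0, −0.10).

{"method": "send_rows", "body": {"commands": [{"translation": [0,0,0],"rotation": [0,0,0.079],"jaw": 1},{"translation": [0.83,-1,0],"rotation": [0,0,0],"jaw": 1},{"translation": [0.83,-1,0],"rotation": [0,0,0],"jaw": 1},{"translation": [0.83,-1,0],"rotation": [0,0,0],"jaw": 1},{"translation": [0.83,-1,0],"rotation": [0,0,0],"jaw": 1},{"translation": [0.83,-1,0],"rotation": [0,0,0],"jaw": 1},{"translation": [0.83,-1,0],"rotation": [0,0,0],"jaw": 1},{"translation": [0.83,-1,0],"rotation": [0,0,0],"jaw": 1}]}}

```text
clock: 1.1
eef_pos: [0.2899, -0.4608, 0.2223]
eef_rot: [-3.135, -0.199, 0.0]
wrist_force: [0.1, -1.1, -0.3]
finger_gap: 0.0172
finger_force: 0.0
```

{"method": "send_rows", "body": {"commands": [{"translation": [0.83,-1,0],"rotation": [0,0,0],"jaw": 1},{"translation": [0.83,-1,0],"rotation": [0,0,0],"jaw": 1},{"translation": [0.83,-1,0],"rotation": [0,0,0],"jaw": 1},{"translation": [0.83,-1,0],"rotation": [0,0,0],"jaw": 1},{"translation": [0.83,-1,0],"rotation": [0,0,0],"jaw": 1},{"translation": [0.83,-1,0],"rotation": [0,0,0],"jaw": 1},{"translation": [0.83,-1,0],"rotation": [0,0,0],"jaw": 1},{"translation": [0.83,-1,0],"rotation": [0,0,0],"jaw": 1}]}}

```text
clock: 2.1
eef_pos: [0.4292, -0.2415, 0.2223]
eef_rot: [-3.135, -0.199, 0.0]
wrist_force: [0.3, -0.2, -0.1]
finger_gap: 0.0005
finger_force: 0.0
```

{"method": "send_rows", "body": {"commands": [{"translation": [0.92,-1,0],"rotation": [0,0,0],"jaw": 1},{"translation": [0.92,-1,0],"rotation": [0,0,0],"jaw": 1},{"translation": [0.92,-1,0],"rotation": [0,0,0],"jaw": 1},{"translation": [0.92,-1,0],"rotation": [0,0,0],"jaw": 1},{"translation": [0.92,-1,0],"rotation": [0,0,0],"jaw": 1},{"translation": [0.92,-1,0],"rotation": [0,0,0],"jaw": 1},{"translation": [0.92,-1,0],"rotation": [0,0,0],"jaw": 1},{"translation": [0.92,-0.9,0],"rotation": [0,0,0],"jaw": 1}]}}

```text
clock: 3.1
eef_pos: [0.5868, -0.0223, 0.2223]
eef_rot: [-3.135, -0.199, 0.001]
wrist_force: [-0.3, -0.9, -0.9]
finger_gap: 0.0004
finger_force: 0.0
```

```bash
cat >> h.py <<'E'
Cc=np.array([.5714,.1021]);a=np.radians(7.24);R=np.array([[np.cos(a),-np.sin(a)],[np.sin(a),np.cos(a)]])
def unit(p):return np.r_[(np.array(p)[:2]-Cc)@R,p[2]]
E
python3 - <<'E'
from h import *
np.set_printoptions(precision=4,suppress=True)
im=robot.grab_frame("wrist");s=robot.get_state();print(s["clock"],unit(s["eef_pos"]),s["eef_pos"],s["joint_positions"])
cv2.imwrite("pics/w1.png",im);np.save("w1P.npy",P("wrist"))
E
```

```text
3.15 [ 0.002  -0.1217  0.2222] [ 0.5888 -0.0184  0.2222] [ 0.2009  0.3076 -0.3404  1.7863  0.1136  1.0662 -1.6203]
```

View pics/w1.png

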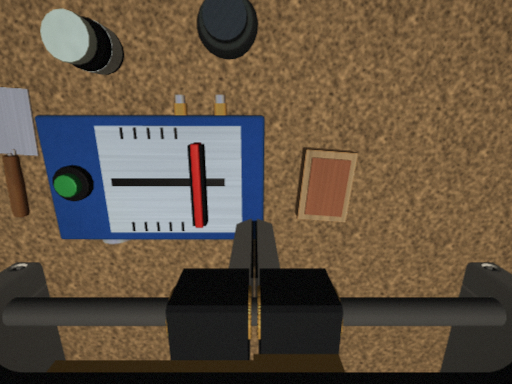

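The wrist view shows the bar top from (196,145) to (200,226). The third tick pair is at (149,133) and (158,227), the button top at (66,186), and the deck corners at (38,116), (264,116), (264,238) and (62,240).

```bash
python3 - <<'E'
from h import *
np.set_printoptions(precision=4,suppress=True)
W=np.load("w1P.npy")
for n,uv,z in(("corners",[(38,116),(264,116),(264,238),(62,240)],.06),("ticks3",[(149,133),(158,227)],.06),("ticks1",[(175,133),(182,227)],.06),("bar",[(196.5,145),(200,226)],.088),("btn",[(66,186)],.082)):
    w=onplane(W,uv,z);print(n,(w-Cc)@R)
E
```

```text
corners [[ 0.0819  0.1317]
 [ 0.0827 -0.1317]
 [-0.0729 -0.1338]
 [-0.0769  0.1348]]
ticks3 [[ 0.0629  0.0042]
 [-0.0576  0.0052]]
ticks1 [[ 0.063  -0.0266]
 [-0.0575 -0.0262]]
bar [[ 0.0521 -0.0572]
 [-0.0439 -0.056 ]]
btn [[0.0034 0.0992]]
```

{"method": "send_rows", "body": {"commands": [{"translation": [0,0,0.9],"rotation": [0,0,0],"jaw": 1},{"translation": [0,0,0.9],"rotation": [0,0,0],"jaw": 1},{"translation": [0,0,0.9],"rotation": [0,0,0],"jaw": 1},{"translation": [0,0,0.9],"rotation": [0,0,0],"jaw": 1},{"translation": [0,0,0.9],"rotation": [0,0,0],"jaw": 1},{"translation": [-0.08,-0.6,0.86],"rotation": [0,0,0],"jaw": 1},{"translation": [0,-0.6,0],"rotation": [0,0,0],"jaw": 1},{"translation": [0,0,0],"rotation": [0,0,0],"jaw": 1}]}}

```text
clock: 4.15
eef_pos: [0.5809, 0.0076, 0.0892]
eef_rot: [-3.135, -0.202, -0.001]
wrist_force: [-0.1, 0.0, 1.1]
finger_gap: 0.0004
finger_force: 0.0
```

```bash
python3 - <<'E'
from h import *
np.set_printoptions(precision=4,suppress=True)
im=robot.grab_frame("wrist");s=robot.get_state();print(s["clock"],unit(s["eef_pos"]),s["wrist_force"])
cv2.imwrite("pics/w2.png",im);np.save("w2P.npy",P("wrist"))
E
```

```text
4.2 [-0.0023 -0.0959  0.0895] [ 0.7903 -1.0508  0.2268]
```

View pics/w2.png

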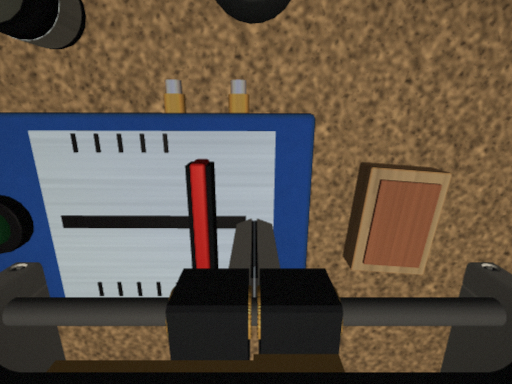

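The bar top's near edge is at about column 215 and the fingertip at 240 to 270, so there is a gap of about 14 mm. I'll advance slowly through the free stretch.

{"method": "send_rows", "body": {"commands": [{"translation": [0.08,-0.12,0],"rotation": [0,0,0],"jaw": 1},{"translation": [0,-0.12,0],"rotation": [0,0,0],"jaw": 1},{"translation": [0,-0.12,0],"rotation": [0,0,0],"jaw": 1},{"translation": [0,-0.12,0],"rotation": [0,0,0],"jaw": 1},{"translation": [0,-0.12,0],"rotation": [0,0,0],"jaw": 1},{"translation": [0,-0.12,0],"rotation": [0,0,0],"jaw": 1},{"translation": [0,-0.12,0],"rotation": [0,0,0],"jaw": 1},{"translation": [0,-0.08,0],"rotation": [0,0,0],"jaw": 1}]}}

```text
clock: 5.2
eef_pos: [0.5797, 0.0294, 0.0885]
eef_rot: [-3.135, -0.199, 0.0]
wrist_force: [0.2, -0.2, -0.0]
finger_gap: 0.0004
finger_force: 0.2
```

```bash
cat >> h.py <<'E'
def look(name,crop=None):
    im=robot.grab_frame("wrist");s=robot.get_state();W=P("wrist");f=s["wrist_force"]
    print("t %.2f"%s["clock"],"tcp",np.round(unit(s["eef_pos"]),4),"F unit",np.round(np.r_[f[:2]@R,f[2]],1))
    b,g,r=[im[:,:,i].astype(int) for i in range(3)]
    m=((r>90)&(g<60)&(b<60)).astype(np.uint8);n,l,st,c=cv2.connectedComponentsWithStats(m)
    k=1+np.argmax(st[1:,4]);v,u=np.where(l==k);v0=v.min();sel=(v>v0+8)&(v<v0+40)
    uv=(u[sel].mean(),v[sel].mean());w=(onplane(W,uv,.088)-Cc)@R
    y=w[0,1];print("red",np.round(uv,1),"unit",np.round(w,4),"lever(raw)",round(y+.070,4))
    cv2.imwrite("pics/"+name,im)
E
python3 -c "
from h import *
look('w3.png')"
```

```text
t 5.25 tcp [-0.0009 -0.0729  0.0885] F unit [-0.5  0.7 -0.3]
red [221.8 191. ] unit [[ 0.0354 -0.0515]] lever(raw) 0.0185
```

{"method": "send_rows", "body": {"commands": [{"translation": [0,-0.06,0],"rotation": [0,0,0],"jaw": 1},{"translation": [0,-0.06,0],"rotation": [0,0,0],"jaw": 1},{"translation": [0,-0.06,0],"rotation": [0,0,0],"jaw": 1},{"translation": [0,-0.06,0],"rotation": [0,0,0],"jaw": 1},{"translation": [0,-0.06,0],"rotation": [0,0,0],"jaw": 1},{"translation": [0,-0.06,0],"rotation": [0,0,0],"jaw": 1}]}}

```text
clock: 6.0
eef_pos: [0.5787, 0.0369, 0.0885]
eef_rot: [3.134, 0.197, -0.0]
wrist_force: [0.5, -8.4, 1.5]
finger_gap: 0.0005
finger_force: 4.0
```

```bash
python3 -c "
from h import *
look('w4.png')"
```

```text
t 6.05 tcp [-0.0009 -0.0654  0.0885] F unit [-0.4 -4.8 -0.3]
red [222.  190.8] unit [[ 0.0355 -0.0441]] lever(raw) 0.0259
```

In contact: the force is rising, with the lever at about 0.026. I'll continue in 1 mm rows.

{"method": "send_rows", "body": {"commands": [{"translation": [0,-0.04,0],"rotation": [0,0,0],"jaw": 1},{"translation": [0,-0.04,0],"rotation": [0,0,0],"jaw": 1},{"translation": [0,-0.04,0],"rotation": [0,0,0],"jaw": 1},{"translation": [0,-0.04,0],"rotation": [0,0,0],"jaw": 1}]}}

```text
clock: 6.55
eef_pos: [0.5782, 0.0414, 0.0885]
eef_rot: [3.135, 0.198, 0.0]
wrist_force: [-0.2, -2.0, 0.9]
finger_gap: 0.0005
finger_force: 1.0
```

```bash
python3 -c "
from h import *
look('w5.png')"
```

```text
t 6.60 tcp [-0.0009 -0.0605  0.0885] F unit [-0.1 -0.1 -0.5]
red [221.8 191. ] unit [[ 0.0354 -0.039 ]] lever(raw) 0.031
```

{"method": "send_rows", "body": {"commands": [{"translation": [0,-0.04,0],"rotation": [0,0,0],"jaw": 1},{"translation": [0,0,0],"rotation": [0,0,0],"jaw": 1}]}}

```text
clock: 6.85
eef_pos: [0.578, 0.0436, 0.0885]
eef_rot: [-3.135, -0.2, -0.0]
wrist_force: [0.3, 0.4, 0.3]
finger_gap: 0.0006
finger_force: 0.0
```

```bash
python3 -c "
from h import *
look('w6.png')"
```

```text
t 6.90 tcp [-0.0009 -0.059   0.0885] F unit [ 0.9  0.4 -0.1]
red [213.5 191. ] unit [[ 0.0354 -0.0323]] lever(raw) 0.0377
```

First click: snapped to the detent at 0.040, where the image reads 0.0377, so I take lever ≈ raw + 0.0023 and ≈ tcp_y + 0.0936. The second crest is then at tcp_y ≈ −0.0456.

{"method": "send_rows", "body": {"commands": [{"translation": [0,-0.1,0],"rotation": [0,0,0],"jaw": 1},{"translation": [0,-0.1,0],"rotation": [0,0,0],"jaw": 1},{"translation": [0,-0.04,0],"rotation": [0,0,0],"jaw": 1},{"translation": [0,-0.04,0],"rotation": [0,0,0],"jaw": 1},{"translation": [0,-0.04,0],"rotation": [0,0,0],"jaw": 1},{"translation": [0,-0.04,0],"rotation": [0,0,0],"jaw": 1},{"translation": [0,-0.04,0],"rotation": [0,0,0],"jaw": 1},{"translation": [0,-0.04,0],"rotation": [0,0,0],"jaw": 1}]}}

```text
clock: 7.9
eef_pos: [0.5767, 0.0528, 0.0886]
eef_rot: [3.134, 0.197, 0.0]
wrist_force: [0.8, -7.1, 1.6]
finger_gap: 0.0005
finger_force: 3.8
```

```bash
python3 -c "
from h import *
look('w7.png')"
```

```text
t 7.95 tcp [-0.0009 -0.0493  0.0886] F unit [-0.  -5.   0.9]
red [222.  190.8] unit [[ 0.0355 -0.0281]] lever(raw) 0.0419
```

{"method": "send_rows", "body": {"commands": [{"translation": [0,-0.04,0],"rotation": [0,0,0],"jaw": 1},{"translation": [0,-0.04,0],"rotation": [0,0,0],"jaw": 1},{"translation": [0,-0.04,0],"rotation": [0,0,0],"jaw": 1},{"translation": [0,-0.02,0],"rotation": [0,0,0],"jaw": 1}]}}

```text
clock: 8.45
eef_pos: [0.5763, 0.0568, 0.0886]
eef_rot: [3.135, 0.198, 0.0]
wrist_force: [-0.0, -2.6, 0.3]
finger_gap: 0.0003
finger_force: 1.4
```

```bash
python3 -c "
from h import *
look('w8.png')"
```

```text
t 8.50 tcp [-0.0009 -0.0451  0.0886] F unit [-0.3 -2.  -0.3]
red [221.9 190.9] unit [[ 0.0354 -0.0238]] lever(raw) 0.0462
```

{"method": "send_rows", "body": {"commands": [{"translation": [0,-0.04,0],"rotation": [0,0,0],"jaw": 1},{"translation": [0,0,0],"rotation": [0,0,0],"jaw": 1}]}}

```text
clock: 8.75
eef_pos: [0.576, 0.059, 0.0885]
eef_rot: [-3.135, -0.2, 0.0]
wrist_force: [-0.5, -0.3, -0.7]
finger_gap: 0.0003
finger_force: 0.0
```

```bash
python3 -c "
from h import *
look('w9.png')"
```

```text
t 8.80 tcp [-0.0009 -0.0434  0.0885] F unit [ 0.5 -0.3  0.6]
red [214.9 189.7] unit [[ 0.0362 -0.0177]] lever(raw) 0.0523
```

Second click. Now the third, with the same approach.

{"method": "send_rows", "body": {"commands": [{"translation": [0,-0.1,0],"rotation": [0,0,0],"jaw": 1},{"translation": [0,-0.08,0],"rotation": [0,0,0],"jaw": 1},{"translation": [0,-0.04,0],"rotation": [0,0,0],"jaw": 1},{"translation": [0,-0.04,0],"rotation": [0,0,0],"jaw": 1},{"translation": [0,-0.04,0],"rotation": [0,0,0],"jaw": 1},{"translation": [0,-0.04,0],"rotation": [0,0,0],"jaw": 1},{"translation": [0,-0.04,0],"rotation": [0,0,0],"jaw": 1},{"translation": [0,-0.04,0],"rotation": [0,0,0],"jaw": 1}]}}

```text
clock: 9.8
eef_pos: [0.5748, 0.0678, 0.0885]
eef_rot: [3.134, 0.198, 0.0]
wrist_force: [1.2, -6.6, 2.1]
finger_gap: 0.0006
finger_force: 3.6
```

```bash
python3 -c "
from h import *
look('w10.png')"
```

```text
t 9.85 tcp [-0.0009 -0.0342  0.0886] F unit [-0.  -5.7  0.1]
red [222.  189.8] unit [[ 0.0362 -0.013 ]] lever(raw) 0.057
```

{"method": "send_rows", "body": {"commands": [{"translation": [0,-0.04,0],"rotation": [0,0,0],"jaw": 1},{"translation": [0,-0.04,0],"rotation": [0,0,0],"jaw": 1},{"translation": [0,-0.04,0],"rotation": [0,0,0],"jaw": 1},{"translation": [0,-0.02,0],"rotation": [0,0,0],"jaw": 1}]}}

```text
clock: 10.35
eef_pos: [0.5744, 0.0711, 0.0885]
eef_rot: [3.134, 0.197, -0.0]
wrist_force: [0.8, -8.7, 2.1]
finger_gap: 0.0003
finger_force: 4.0
```

```bash
python3 -c "
from h import *
look('w11.png')"
```

```text
t 10.40 tcp [-0.0009 -0.0311  0.0886] F unit [ 0.  -6.3  2. ]
red [222.  189.8] unit [[ 0.0362 -0.0098]] lever(raw) 0.0602
```

{"method": "send_rows", "body": {"commands": [{"translation": [0,-0.04,0],"rotation": [0,0,0],"jaw": 1},{"translation": [0,0,0],"rotation": [0,0,0],"jaw": 1}]}}

```text
clock: 10.65
eef_pos: [0.5742, 0.073, 0.0885]
eef_rot: [3.135, 0.198, 0.0]
wrist_force: [0.4, -1.1, 1.5]
finger_gap: 0.0005
finger_force: 1.0
```

```bash
python3 -c "
from h import *
look('w12.png')"
```

```text
t 10.70 tcp [-0.0009 -0.029   0.0885] F unit [-0.6 -2.  -0.4]
red [221.8 189.8] unit [[ 0.0361 -0.0076]] lever(raw) 0.0624
```

{"method": "send_rows", "body": {"commands": [{"translation": [0,-0.03,0],"rotation": [0,0,0],"jaw": 1},{"translation": [0,0,0],"rotation": [0,0,0],"jaw": 1}]}}

```text
clock: 10.95
eef_pos: [0.574, 0.0746, 0.0885]
eef_rot: [-3.135, -0.199, -0.0]
wrist_force: [-0.3, 0.9, -0.1]
finger_gap: 0.0005
finger_force: 0.0
```

```bash
python3 -c "
from h import *
look('w13.png')"
```

```text
t 11.00 tcp [-0.0009 -0.0277  0.0885] F unit [-0.1  0.   0.2]
red [215.8 189.9] unit [[ 0.0361 -0.0025]] lever(raw) 0.0675
```

Third click. I'll back off, lift and check the bar against its ticks.

{"method": "send_rows", "body": {"commands": [{"translation": [0,0.25,0],"rotation": [0,0,0],"jaw": 1},{"translation": [0,0.35,0],"rotation": [0,0,0],"jaw": 1},{"translation": [0,0,-0.8],"rotation": [0,0,0],"jaw": 1},{"translation": [0,0,-0.9],"rotation": [0,0,0],"jaw": 1},{"translation": [0,0,-0.8],"rotation": [0,0,0],"jaw": 1},{"translation": [0,-0.6,0],"rotation": [0,0,0],"jaw": 1},{"translation": [0,-0.6,0],"rotation": [0,0,0],"jaw": 1},{"translation": [0,0,0],"rotation": [0,0,0],"jaw": 1}]}}

```text
clock: 12.0
eef_pos: [0.5714, 0.0907, 0.1502]
eef_rot: [-3.135, -0.203, 0.002]
wrist_force: [-0.0, 0.7, -1.0]
finger_gap: 0.0002
finger_force: 0.0
```

```bash
python3 -c "
from h import *
np.save('w14P.npy',P('wrist'));look('w14.png')
im=cv2.imread('pics/w14.png')[60:360,60:400];cv2.imwrite('pics/w14c.png',cv2.resize(im,None,fx=2,fy=2,interpolation=2))"
```

```text
t 12.05 tcp [-0.0013 -0.0123  0.1502] F unit [ 0.1 -0.1 -1.1]
red [242. 176.] unit [[ 0.0305 -0.0008]] lever(raw) 0.0692
```

View pics/w14c.png

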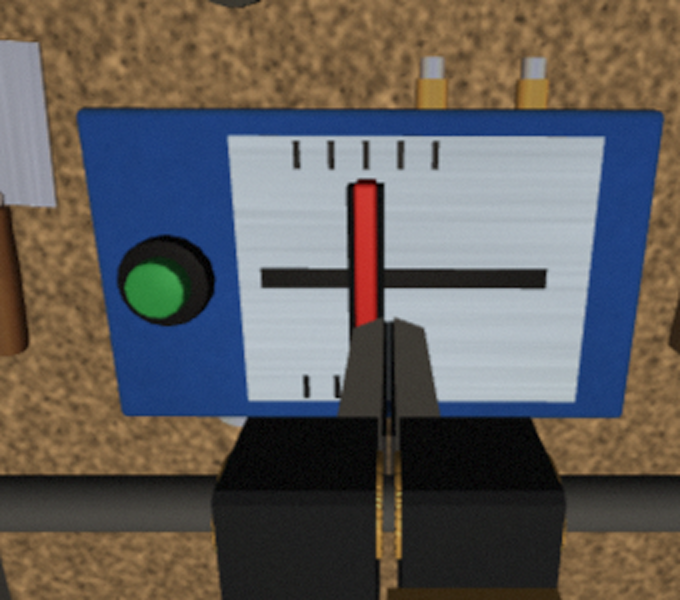

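The bar top is at crop column 366, in line with the third tick pair (366,155), and clear of the finger. The button top is at crop (155,290).

```bash
python3 - <<'E'
from h import *
np.set_printoptions(precision=4,suppress=True)
W=np.load("w14P.npy")
c=lambda l:[((x+.5)/2-.5+60,(y+.5)/2-.5+60) for x,y in l]
for n,uv,z in(("ticks1-5 top",c([(435,155),(401,155),(366,155),(331,155),(296,155)]),.06),("bar",c([(366.5,190),(367,300)]),.088),("btn",c([(155,290)]),.082),("corners",c([(80,110),(662,113),(622,416),(126,416)]),.06)):
    print(n,((onplane(W,uv,z)-Cc)@R).tolist())
E
```

```text
ticks1-5 top [[0.060749538671802536, -0.03143411645666378], [0.06071476896929458, -0.015714270795228434], [0.0606789714895281, 0.0004702466555956726], [0.060643168795206155, 0.016657121676403663], [0.060607360885189254, 0.03284635478236755]]
bar [[0.048627413705271044, -0.0007730967044994739], [-0.00031345459755554526, -0.0005410652503804433]]
btn [[0.002067736763638115, 0.09588326155744903]]
corners [[0.0804090487252849, 0.12963022192070917], [0.07966293740249476, -0.1336247185630039], [-0.07599206239160591, -0.1348289748558376], [-0.07674113466453118, 0.12999947730540184]]
```

The bar sits about 1 mm from the centre of detent 3 (lever ≈ 0.071), which is good. Next I'll go above the button at unit (0.001, 0.0965).

{"method": "send_rows", "body": {"commands": [{"translation": [0.1,-0.9,0],"rotation": [0,0,0],"jaw": 1},{"translation": [0,-0.9,0],"rotation": [0,0,0],"jaw": 1},{"translation": [0,-0.9,0],"rotation": [0,0,0],"jaw": 1},{"translation": [0,-0.9,0],"rotation": [0,0,0],"jaw": 1},{"translation": [0,-0.75,0],"rotation": [0,0,0],"jaw": 1},{"translation": [0,0,0.4],"rotation": [0,0,0],"jaw": 1},{"translation": [0,0,0.8],"rotation": [0,0,0],"jaw": 1},{"translation": [0,0,0.4],"rotation": [0,0,0],"jaw": 1}]}}

```text
clock: 13.05
eef_pos: [0.5603, 0.1958, 0.1089]
eef_rot: [3.134, 0.197, -0.003]
wrist_force: [-0.2, 0.0, -0.6]
finger_gap: 0.0005
finger_force: 0.0
```

```bash
python3 -c "
from h import *
look('w15.png')"
```

```text
t 13.10 tcp [0.0005 0.0944 0.1081] F unit [-0.9 -0.6 -0.8]
red [388.1 186.9] unit [[0.0339 0.001 ]] lever(raw) 0.071
```

{"method": "send_rows", "body": {"commands": [{"translation": [0,-0.06,0.2],"rotation": [0,0,0],"jaw": 1},{"translation": [0,0,0.14],"rotation": [0,0,0],"jaw": 1},{"translation": [0,0,0.08],"rotation": [0,0,0],"jaw": 1},{"translation": [0,0,0.08],"rotation": [0,0,0],"jaw": 1},{"translation": [0,0,0.08],"rotation": [0,0,0],"jaw": 1},{"translation": [0,0,0],"rotation": [0,0,0],"jaw": 1}]}}

```text
clock: 13.85
eef_pos: [0.5609, 0.1987, 0.0966]
eef_rot: [-3.135, -0.199, -0.001]
wrist_force: [-0.1, -0.4, 2.6]
finger_gap: 0.0009
finger_force: 1.4
```

{"method": "send_rows", "body": {"commands": [{"translation": [0,0,0.08],"rotation": [0,0,0],"jaw": 1},{"translation": [0,0,0.08],"rotation": [0,0,0],"jaw": 1},{"translation": [0,0,0.04],"rotation": [0,0,0],"jaw": 1},{"translation": [0,0,0],"rotation": [0,0,0],"jaw": 1}]}}

```text
clock: 14.35
eef_pos: [0.561, 0.1988, 0.0929]
eef_rot: [3.135, 0.199, 0.002]
wrist_force: [-6.0, -3.9, 24.9]
finger_gap: 0.0005
finger_force: 12.8
```

The push is at its hard stop (24.9 N at z 0.0929, about 6 mm down). Now release and lift clear.

{"method": "send_rows", "body": {"commands": [{"translation": [0,0,-0.08],"rotation": [0,0,0],"jaw": 1},{"translation": [0,0,-0.3],"rotation": [0,0,0],"jaw": 1},{"translation": [0,0,-0.8],"rotation": [0,0,0],"jaw": 1},{"translation": [0,0,-0.9],"rotation": [0,0,0],"jaw": 1},{"translation": [0,0,-0.9],"rotation": [0,0,0],"jaw": 1},{"translation": [0,0.9,-0.9],"rotation": [0,0,0],"jaw": 1},{"translation": [0,0.9,0],"rotation": [0,0,0],"jaw": 1},{"translation": [0,0,0],"rotation": [0,0,0],"jaw": 1}]}}

```text
clock: 15.35
eef_pos: [0.5668, 0.1523, 0.1897]
eef_rot: [3.135, 0.195, 0.001]
wrist_force: [0.3, -0.2, -0.8]
finger_gap: 0.0006
finger_force: 0.0
```

```bash
python3 -c "
from h import *
look('w16.png')"
```

```text
t 15.40 tcp [0.0016 0.0518 0.1894] F unit [ 0.1 -0.2 -0.1]
red [305.  174.1] unit [[0.0265 0.0017]] lever(raw) 0.0717
```

View pics/w16.png

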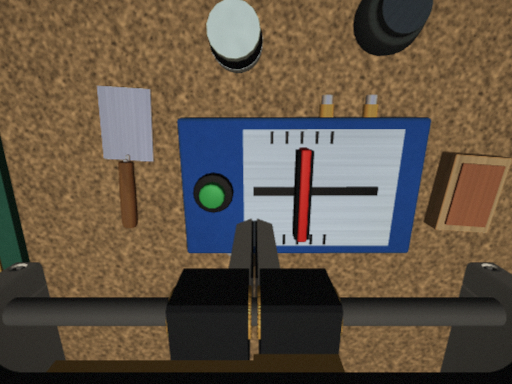

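The bar at (305,190) stands at the third ticks (302,137), the button at (212,196) is up again, the bystanders look unmoved, and the gripper is clear.

```bash
python3 -c "
from bench import robot
print(robot.hand_in())"
```

```text
the job is handed in; nothing more can be done
None
```

I pushed the lever three clicks and left it resting in the third detent (about 0.071 m by camera), pressed the start button to its stop and let it come up, and handed the job in clear of everything at about 15 s; no verdict came back.

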